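# Start the extractor and hold the drying box's hood for loading

### The arm

A 7-joint arm with a two-finger parallel gripper is mounted at the origin on the work surface. World frame = base frame: x ahead of the robot, y to its left, z up, the work surface at z = 0. Lengths are in m, angles in degrees, forces in N, time in s.
With the tool pointing down it reaches from about 0.425 to 0.925 m from the base axis. Payload 6.8 kg.
Tool frame: the origin (TCP) lies on the centre line of the jaws, within the pads' length; the fingertips stand 8 mm ahead of it and the grasp point (between the pads) lies 11 mm behind it; z points along the fingers, y is the line along which they close (so a half turn about z gives the same grasp; the last joint's range is limited). The gripper opens to 85 mm and grips with 20 to 120 N. Pads are 22 mm wide; open, the fingers measure 114 mm over their backs; the gripper's body (76 mm by 85 mm) begins 54 mm behind the grasp point. The pads swing forward as they close: fully open they stand 13 mm farther back than shut.
Start: joints at [-72.428, 27.33, 1.283, 89.118, -0.659, 63.558, -4.761], TCP at [0.272, 0.618, 0.239] pointing down, gripper open.
Joint ranges: [-169.35, 169.35], [-19.33, 120.38], [-80.79, 83.38], [13.8, 139.57], [-78.32, 258.32], [9.67, 109.79], [-169.56, 169.56]. Speed limits (degrees/s): [136.94, 136.94, 180, 180, 180, 180, 180].

### API

Orientations are given as a 3x3 rotation matrix whose columns are the frame's x, y, z axes.
In Python, from station import env, eyes, job gives the robot as it stands.
- The arm moves only by the shell command python3 -m inch 'ROWS' [FORCE]. ROWS is JSON, one flat list of numbers, 7 for each row, row after row: the shift along the tool's x, y, z in cm, then the turn, a rotation vector about the tool's x, y, z in degrees, then the opening, from 0 (shut) to 1 (fully open). A call has 1 to 20 rows; each row shifts and turns the commanded pose from where the row before left it, along the tool's axes as they then stand; what a row does not reach is not made up. A row lasts 1/10 s, in which the tool goes at most 50 mm and 8.59 degrees, less where a joint would pass 70% of its speed; a pose out of reach is approached as far as the arm can. A call with a gripper value outside its range is refused whole. The fingers move at their own pace and stop on an object; FORCE is the grip in N (left out, the last holds). Time passes only in rows, so rows that do not move let the fingers close. It gives the time, the measured TCP pose, the force, the opening and the grip force at its end, in the units of the state.
- env.observe(): the state, without advancing time (a new reading comes with each control period).
- eyes.snapshot(name): name is "scene" or "top"; returns the picture (480x640x3 uint8, red, green, blue); there is no depth.
- eyes.get_calibration(name): a dict with "mtx" (3x3 intrinsics, pixels), "view" (4x4, takes a point from world to camera coordinates). Camera axes: x right, y down, z forward; pixel columns grow to the right and rows downward; lengths in m; the calibration is good to about 2 mm. A picture is of the moment at which its call begins. get_calibration takes no time and is no camera call.
- job.sign_off(): hands the job in; it is judged then, once.
The state is a dict: "time": time; "q": joint angles; "joint_velocities": joint speeds; "effort": joint torques, N m; "eef_pos": TCP position; "orientation": TCP orientation; "force": force on the tool from outside, world axes, zero at the start; "ft_torque": the same for the moment, N m; "width": finger opening in m; "finger_force": force on a finger pad.
Only numpy, scipy, OpenCV 4.12 (cv2) and the standard library are available. Lean on these libraries where they do the work, as an engineer would, in place of code of your own. Each camera call takes 0.05 s, during which the arm holds its last target. There are 200 camera calls.

### The job

I am about to lay the freshly cemented soles in the extraction box, and its fan has to be running before the box is opened: wind the clockwork timer on top of the box's fan housing clockwise as far as it will go, with the hood still shut. Then lift the clear hood by its black front handle and hold it open at 45 degrees for me; it falls shut when let go, so finish still gripping or carrying the handle there, and leave the other things on the bench where they lie.

Things in the scene. Friction and masses are not known exactly. Their poses are not given: they have to be found in the camera images.
- box: White sheet-steel extraction box, fixed. Origin on the bench under the centre of its open-topped chamber, 250 (x) x 330 (y) x 92 mm high; x points from its front (handle side, towards the robot) to its rear, y left, z up. The fan housing on its right spans y -165 to -315, x -125 to 170 mm, flat top at 122 mm. With the hood shut nothing on the box is higher than the timer knob.
- hood_hinge (a point): Middle of the hood's hinge line, which runs along the box's y axis at the rear of the chamber: box frame (125, 0, 100) mm. Fixed to the box.
- hood (a joint): Opening angle of the hood, rad: 0 shut (level), 0.785 = 45 degrees, stop at 1.40. A 16 mm thick aluminium frame, 258 x 336 mm, with a clear pane, about 0.7 kg, hinged along its rear edge: its front edge rises in an arc towards the rear. The hinge is nearly free; it falls shut from any angle when let go.
- handle_grip (a point): Centre of the handle (hood_c6), a black tongue at the middle of the hood's front edge, 62 mm long (pointing forward), 28 wide (along box y), 20 thick; 296 mm from the hinge line, level with it when shut: 100 mm above the bench, 46 mm before the chamber's front wall, free all round. A 60 mm wide foot begins 28 mm behind it. Frame turns with the hood: x to the hinge, y along it.
- timer (a joint): Reading of the clockwork timer, rad, growing clockwise seen from above: 0 off (red mark), 4.5 fully wound, at a firm stop (green mark, 30 minutes); ticks each 0.75 rad. It starts partly run down, at 0.2 to 0.9. Turning at 1 rad/s takes about 0.1 N m; let go, it stays, ticking back by only about 0.0025 rad/s.
- timer_grip (a point): Point on the timer knob's vertical axis, 149 mm above the bench, at which to grip: an upright black bar 50 long (x), 12 wide (y), from 130 to 160 mm above the bench, on a round skirt 56 mm across that turns with it. Axis at box (-72, -240) mm, on the fan housing's flat top. Frame turns with the knob, z up; a white line marks the bar's -x end, which points to the box's front at 0.
- sole_a: Loose flat shoe sole, black rubber, its upper face cement-coated and cork-coloured, 267 x 88 x 8 mm, lying on the bench at the left. Leave it.
- sole_b: The other sole of the pair, beside it. Leave it.
- last: Beige shoe last, 260 mm long, 120 mm high. Leave it.
- tin: Cement tin, diameter 84 mm, 100 mm high. Leave it.
- bottle: Blue bottle with white cap, diameter 64 mm, 150 mm high. Leave it.
- hammer: Hammer lying on the bench. Leave it.
- brush: Cement brush lying on the bench. Leave it.

How it is judged:
By the outcome, as a careful person would: the job done as asked, in the order asked, and still so for the second after the job is handed in, while the arm keeps its last pose, push and grip.
It also fails if it takes over 64 s, if anything falls off the work surface, if the arm or the gripper's body presses on something with over 40 N, if the wrist force passes 120 N, or if a joint passes its speed limit or range.

## Working session

There is one attempt and no reset: what is moved stays moved. The work goes in short steps, Python scripts to look and compute and a shell command to move; the robot and the scene stay as the last step left them, time stands still between calls to the robot, and variables do not carry over. Pictures are saved under pics/ and viewed, at most 10 in all, crops included, and the job is handed in when it is done.

```bash
ls; mkdir -p pics; python3 - <<'E'
from station import env,eyes
import cv2,numpy as np
np.set_printoptions(precision=4,suppress=True)
for n in("scene","top"):
    cv2.imwrite(f"pics/{n}0.png",eyes.snapshot(n)[:,:,::-1]); c=eyes.get_calibration(n); print(np.array(c["mtx"]),np.array(c["view"]))
s=env.observe(); print(s["time"],s["eef_pos"],np.array(s["orientation"]),s["force"],s["width"])
E
```

```text
pics
[[590.4934   0.     321.5701]
 [  0.     590.4934 230.4078]
 [  0.       0.       1.    ]] [[ 0.4267  0.9041  0.0206 -0.2185]
 [ 0.5772 -0.2547 -0.7759 -0.2348]
 [-0.6962  0.343  -0.6306  2.3405]
 [ 0.      0.      0.      1.    ]]
[[622.5118   0.     323.4738]
 [  0.     622.5118 246.3143]
 [  0.       0.       1.    ]] [[ 0.0162 -0.9999  0.0009 -0.0042]
 [-0.9979 -0.0163 -0.0627  0.5325]
 [ 0.0627  0.0001 -0.998   1.8988]
 [ 0.      0.      0.      1.    ]]
0.1 [0.2718 0.6173 0.2384] [[-0.9152  0.403  -0.0006]
 [ 0.403   0.9152 -0.0015]
 [-0.0001 -0.0016 -1.    ]] [-0.2145 -0.0138  0.4641] 0.08544446932713669
```

View pics/scene0.png

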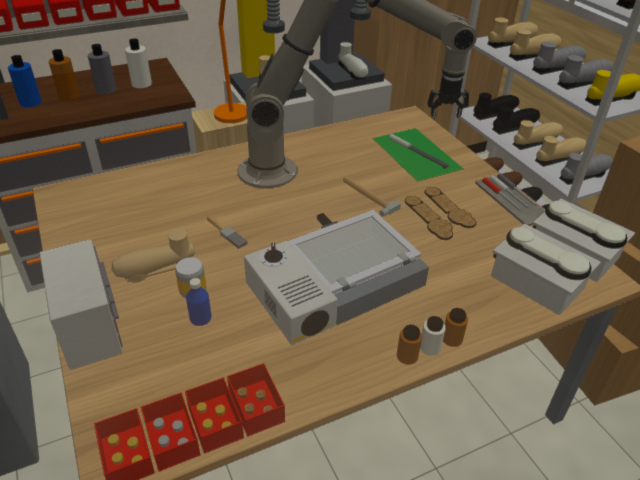

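View pics/top0.png

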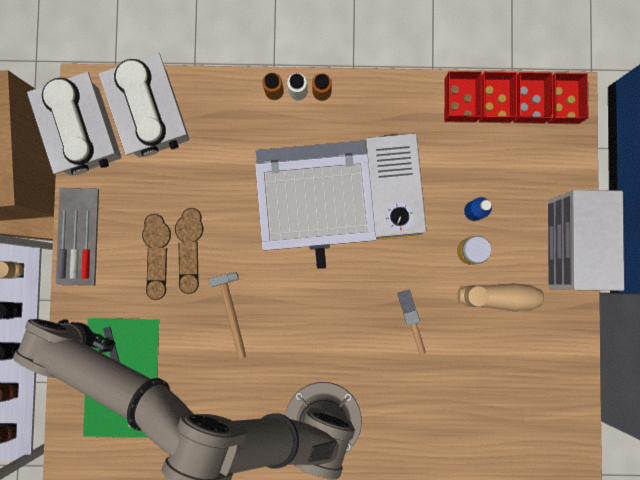

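The top view shows the box near (340,195), the handle at (320,257), the knob at (399,217) and the fan housing at (367–425, 135–238). The brush and tin lie to the right of the box, clear of it.

```bash
cat > h.py <<'E'
import cv2,numpy as np
from station import env,eyes
np.set_printoptions(precision=4,suppress=True)
C={n:[np.array(eyes.get_calibration(n)[k]) for k in("mtx","view")] for n in("scene","top")}
def ray(n,uv,z):
    K,V=C[n];R,t=V[:3,:3],V[:3,3];o=-R.T@t
    d=R.T@np.linalg.solve(K,[uv[0],uv[1],1.]);return o+d*(z-o[2])/d[2]
def proj(n,p):
    K,V=C[n];c=K@(V[:3,:3]@p+V[:3,3]);return c[:2]/c[2]
E
cat > m.py <<'E'
from h import *
I=cv2.imread("pics/top0.png");g=I.max(2)
def blob(x0,y0,x1,y1,th):
    m=np.zeros_like(g);m[y0:y1,x0:x1]=(g[y0:y1,x0:x1]<th)*255
    n,l,s,c=cv2.connectedComponentsWithStats(m);k=1+s[1:,4].argmax();mm=(l==k).astype(np.uint8)
    return s[k],c[k],cv2.minAreaRect(cv2.findContours(mm,0,1)[0][0]),mm
s,c,r,_=blob(300,242,345,275,60);print("handle",s,c,r)
b=cv2.boxPoints(r);print(np.array([ray("top",p,.110) for p in b]),ray("top",c,.110))
s,c,r,_=blob(380,200,420,235,60);print("knob",s,c,r,ray("top",c,.145))
# housing: white, low saturation
hsv=cv2.cvtColor(I,cv2.COLOR_BGR2HSV)
m=((hsv[:,:,1]<50)&(g>150)).astype(np.uint8)*255;mk=np.zeros_like(m);mk[125:260,250:435]=m[125:260,250:435]
mk=cv2.morphologyEx(mk,cv2.MORPH_CLOSE,np.ones((7,7)));cs=max(cv2.findContours(mk,0,2)[0],key=cv2.contourArea)
ap=cv2.approxPolyDP(cs,4,True)[:,0];print(ap)
for p in ap: print(p,ray("top",p,.122)[:2],ray("top",p,.108)[:2])
cv2.imwrite("pics/crop.png",np.hstack([cv2.resize(I[185:275,295:430],None,fx=4.4,fy=4.4,interpolation=cv2.INTER_CUBIC)]))
E
python3 m.py
```

```text
handle [315 248  11  20 167] [320.1737 257.485 ] ((320.1646423339844, 257.4817199707031), (19.767244338989258, 8.392796516418457), 83.6598129272461)
[[ 0.5209  0.0294  0.11  ]
 [ 0.524   0.0051  0.11  ]
 [ 0.4667 -0.0022  0.11  ]
 [ 0.4636  0.0221  0.11  ]] [0.4938 0.0136 0.11  ]
knob [391 208  17  17 222] [399.2703 215.4324] ((399.0, 216.0), (16.0, 16.0), 90.0) [ 0.6171 -0.2124  0.145 ]
[[415 134]
 [367 138]
 [367 153]
 [255 164]
 [262 249]
 [424 232]]
[415 134] [ 0.8612 -0.2594] [ 0.8647 -0.2614]
[367 138] [ 0.847  -0.1183] [ 0.8504 -0.1193]
[367 153] [ 0.8024 -0.1189] [ 0.8054 -0.1198]
[255 164] [0.7644 0.2091] [0.7671 0.2107]
[262 249] [0.5152 0.183 ] [0.516  0.1843]
[424 232] [ 0.5724 -0.2876] [ 0.5737 -0.2899]
```

View pics/crop.png

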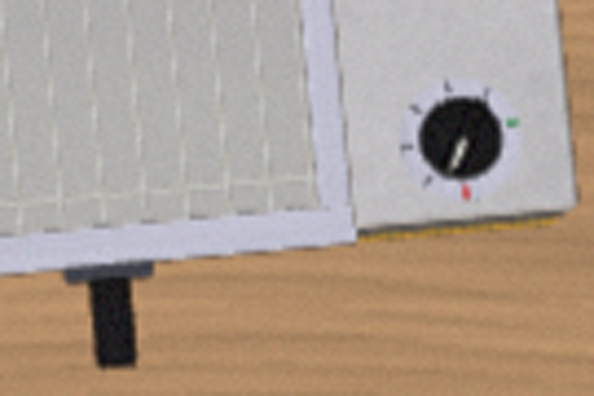

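```bash
python3 -m inch '[-1.7,-1.6,0,0,0,0,1, -3.4,-3.2,0,0,0,0,1, -3.4,-3.2,0,0,0,0,1, -3.4,-3.2,0,0,0,0,1, -3.4,-3.2,0,0,0,0,1, -3.4,-3.2,0,0,0,0,1, -3.4,-3.2,0,0,0,0,1, -3.4,-3.2,0,0,0,0,1, -3.4,-3.2,0,0,0,0,1, -1.7,-1.6,0,0,0,0,1]'; python3 -c "
from h import *
s=env.observe();print(s['q'],s['eef_pos'],np.array(s['orientation']))
K=cv2.imread('pics/scene0.png')
print('proj knob in scene', proj('scene',[.617,-.213,.16]),proj('scene',[.617,-.213,.13]),proj('scene',[.4938,.0136,.11]))
cv2.imwrite('pics/sc.png',cv2.resize(K[195:295,240:380],None,fx=5,fy=5,interpolation=cv2.INTER_CUBIC))"
```

```text
time: 1.1
eef_pos: [0.4372, 0.2263, 0.2392]
orientation: [[-0.913, 0.408, -0.0], [0.408, 0.913, -0.001], [-0.001, -0.001, -1.0]]
force: [0.2, 0.1, -0.5]
width: 0.0854
finger_force: 0.0
[-43.9793   9.9387  10.521  114.1465  -2.0982  56.1432  33.5026] [0.4372 0.2263 0.2392] [[-0.9132  0.4076 -0.0001]
 [ 0.4076  0.9132 -0.0014]
 [-0.0005 -0.0013 -1.    ]]
proj knob in scene [272.4436 247.904 ] [272.7647 255.5431] [323.6386 218.6201]
```

View pics/sc.png

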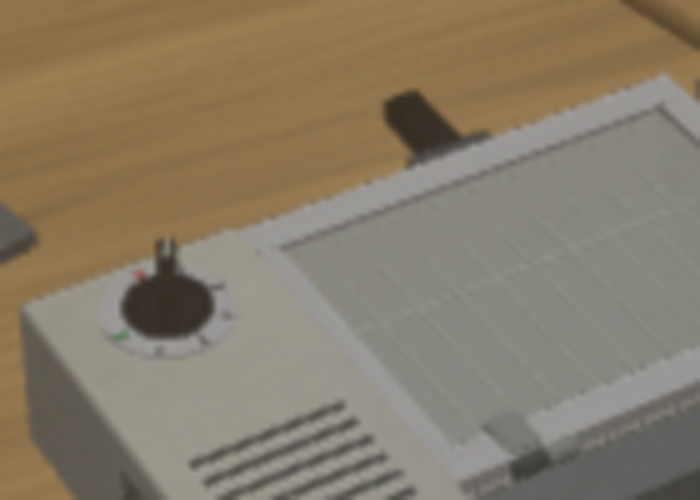

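```bash
python3 -m inch '[-1.7,-1.6,0,0,0,0,1, -3.44,-3.28,0,0,0,0,1, -3.44,-3.28,0,0,0,0,1, -3.44,-3.28,0,0,0,0,1, -3.44,-3.28,0,0,0,0,1, -3.44,-3.28,0,0,0,0,1, -3.44,-3.28,0,0,0,0,1, -3.44,-3.28,0,0,0,0,1, -3.44,-3.28,0,0,0,0,1, -3.44,-3.28,0,0,0,0,1, -1.68,-1.65,0,0,0,0,1, 0,0,0,0,0,0,1]'; python3 -c "
from h import *
s=env.observe();print(s['q'],s['eef_pos'],np.array(s['orientation']))
R=np.array(s['orientation']);print(R.T@(np.array([.617,-.213,s['eef_pos'][2]])-s['eef_pos'])*100)"
```

```text
time: 2.3
eef_pos: [0.6178, -0.2124, 0.2387]
orientation: [[-0.913, 0.408, -0.001], [0.408, 0.913, -0.003], [-0.0, -0.003, -1.0]]
force: [-0.2, -0.6, 0.1]
width: 0.0854
finger_force: 0.0
[ -3.7413  26.6149  24.0098  93.5965 -11.6981  62.3034  89.3616] [ 0.6178 -0.2124  0.2387] [[-0.9128  0.4085 -0.0008]
 [ 0.4085  0.9128 -0.0027]
 [-0.0003 -0.0028 -1.    ]]
[ 0.0514 -0.0928  0.0002]
```

```bash
python3 -m inch '[0,-0.1,2,0,0,0,1, 0,0,3,0,0,0,1, 0,0,2.5,0,0,0,1, 0,0,1.5,0,0,0,1, 0,0,0.7,0,0,0,1, 0,0,0,0,0,0,1, 0,0,0,0,0,0,0, 0,0,0,0,0,0,0, 0,0,0,0,0,0,0, 0,0,0,0,0,0,0, 0,0,0,0,0,0,0, 0,0,0,0,0,0,0, 0,0,0,0,0,0,0, 0,0,0,0,0,0,0]' 60; python3 -c "
from h import *
s=env.observe();print(s['q'],s['ft_torque'])
cv2.imwrite('pics/g1.png',cv2.resize(eyes.snapshot('scene')[195:295,240:380,::-1],None,fx=5,fy=5,interpolation=cv2.INTER_CUBIC))"
```

```text
time: 3.7
eef_pos: [0.6158, -0.2133, 0.1433]
orientation: [[-0.914, 0.407, -0.001], [0.407, 0.914, -0.005], [-0.001, -0.005, -1.0]]
force: [-6.5, -7.2, 5.8]
width: 0.011
finger_force: 60.6
[ -2.1909  32.152   22.0215  98.5095 -14.2698  52.1368  91.588 ] [-1.5777  1.2578  0.0081]
```

View pics/g1.png

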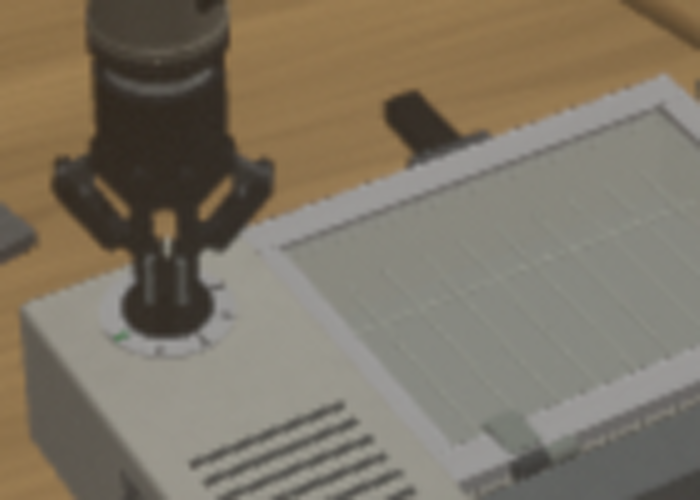

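The bar is between the pads, with the knob at (165,300) in the crop and the width matching the bar. I will now turn it clockwise, which is positive about tool z.

```bash
python3 -m inch '[0,-0.1,0,0,0,3,0, 0,0,0,0,0,6,0, 0,0,0,0,0,6,0, 0,0,0,0,0,6,0, 0,0,0,0,0,6,0, 0,0,0,0,0,6,0, 0,0,0,0,0,6,0, 0,0,0,0,0,6,0, 0,0,0,0,0,6,0, 0,0,0,0,0,6,0, 0,0,0,0,0,3,0]'; python3 -c "
from h import *
s=env.observe();print(s['q'],s['ft_torque'])"
```

```text
time: 4.85
eef_pos: [0.6153, -0.2138, 0.1433]
orientation: [[-0.101, 0.995, -0.002], [0.995, 0.101, -0.005], [-0.005, -0.002, -1.0]]
force: [-6.5, -7.7, 5.2]
width: 0.0105
finger_force: 60.9
[-12.3261  35.4832  37.3818  99.2571 -25.4416  54.0329  40.9973] [-1.5971  1.3158  0.0469]
```

```bash
python3 -m inch '[-0.1,-0.1,0,0,0,3,0, 0,0,0,0,0,6,0, 0,0,0,0,0,6,0, 0,0,0,0,0,6,0, 0,0,0,0,0,6,0, 0,0,0,0,0,6,0, 0,0,0,0,0,6,0, 0,0,0,0,0,6,0, 0,0,0,0,0,6,0, 0,0,0,0,0,6,0, 0,0,0,0,0,6,0, 0,0,0,0,0,6,0, 0,0,0,0,0,6,0, 0,0,0,0,0,6,0, 0,0,0,0,0,6,0, 0,0,0,0,0,6,0, 0,0,0,0,0,6,0, 0,0,0,0,0,6,0, 0,0,0,0,0,6,0, 0,0,0,0,0,6,0]'; python3 -c "
from h import *
s=env.observe();print(s['q'],s['ft_torque'])"
```

```text
time: 6.85
eef_pos: [0.6145, -0.213, 0.1433]
orientation: [[0.933, -0.361, -0.002], [-0.361, -0.933, -0.003], [-0.001, 0.003, -1.0]]
force: [-6.7, -4.1, 7.1]
width: 0.0111
finger_force: 60.8
[-26.777   49.0882  65.4161 100.2298 -49.2136  64.7411 -56.5172] [-0.8132  1.4588  0.0852]
```

```bash
python3 -m inch '[0,0,0,0,0,6,0, 0,0,0,0,0,6,0, 0,0,0,0,0,6,0, 0,0,0,0,0,6,0, 0,0,0,0,0,6,0, 0,0,0,0,0,6,0]'; python3 -c "
from h import *
s=env.observe();print(s['q'],s['ft_torque'])"
```

```text
time: 7.45
eef_pos: [0.6147, -0.2126, 0.1433]
orientation: [[0.543, -0.84, -0.002], [-0.84, -0.543, -0.003], [0.001, 0.003, -1.0]]
force: [-5.8, -3.3, 6.1]
width: 0.0112
finger_force: 60.8
[-28.9515  54.5428  72.4352 100.3383 -55.6835  69.6844 -87.7394] [-0.74    1.2424  0.0883]
```

```bash
python3 -m inch '[0,0,0,0,0,4,0, 0,0,0,0,0,4,0, 0,0,0,0,0,4,0, 0,0,0,0,0,4,0]'; python3 -c "
from h import *
s=env.observe();print(s['q'],s['ft_torque'])"
```

```text
time: 7.85
eef_pos: [0.6149, -0.2125, 0.1433]
orientation: [[0.292, -0.957, -0.002], [-0.957, -0.292, -0.003], [0.002, 0.002, -1.0]]
force: [-5.0, -2.2, 6.1]
width: 0.0107
finger_force: 60.8
[ -29.5882   56.9373   75.2113  100.3612  -58.2574   71.9362 -101.8605] [-0.7134  1.2098  0.0809]
```

```bash
python3 -m inch '[0,0,0,0,0,3,0, 0,0,0,0,0,3,0, 0,0,0,0,0,3,0]'; python3 -c "
from h import *
s=env.observe();print(s['q'],s['ft_torque'])"; python3 -m inch '[0,0,0,0,0,3,0, 0,0,0,0,0,3,0]'; python3 -c "
from h import *
s=env.observe();print(s['q'],s['ft_torque'])"
```

```text
time: 8.15
eef_pos: [0.615, -0.2125, 0.1433]
orientation: [[0.139, -0.99, -0.001], [-0.99, -0.139, -0.003], [0.003, 0.002, -1.0]]
force: [-3.8, -3.5, 5.5]
width: 0.0107
finger_force: 60.7
[ -29.8585   58.1933   76.6156  100.3665  -59.5539   73.1379 -109.9406] [-0.7141  1.2119  0.0268]
time: 8.35
eef_pos: [0.6151, -0.2125, 0.1433]
orientation: [[0.035, -0.999, -0.001], [-0.999, -0.035, -0.003], [0.003, 0.001, -1.0]]
force: [-4.6, -3.4, 5.3]
width: 0.011
finger_force: 60.7
[ -30.0001   58.9459   77.433   100.3732  -60.312    73.8576 -115.4314] [-0.7151  1.1699 -0.0036]
```

```bash
python3 -c "
from h import *
a=cv2.resize(eyes.snapshot('scene')[225:275,240:310,::-1],None,fx=8,fy=8,interpolation=cv2.INTER_CUBIC)
b=cv2.resize(eyes.snapshot('top')[190:240,372:432,::-1],None,fx=8,fy=8,interpolation=cv2.INTER_CUBIC)
cv2.imwrite('pics/t1.png',cv2.resize(np.hstack([a,b]),(800,308)))
s=env.observe();print(s['ft_torque'],s['force'],np.array(s['orientation'])[:2,0])"
```

```text
[-0.6231  1.179   0.0418] [-5.0887 -4.3875  6.094 ] [ 0.0353 -0.9994]
```

View pics/t1.png

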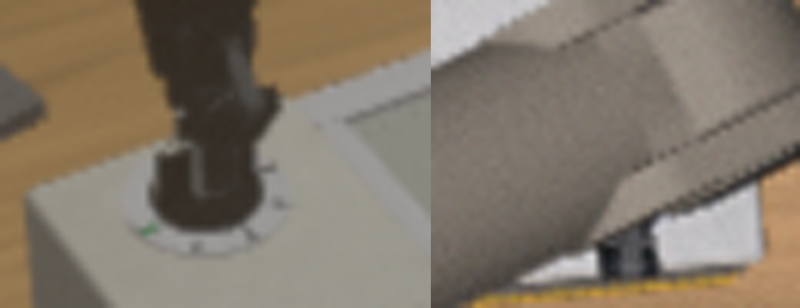

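```bash
for i in 1; do python3 -m inch '[0,0,0,0,0,3,0, 0,0,0,0,0,3,0]' >/dev/null; python3 -c "
from h import *
s=env.observe();print(s['q'],s['effort'][6],s['ft_torque'],s['width'],np.array(s['orientation'])[:2,0])"; python3 -m inch '[0,0,0,0,0,3,0, 0,0,0,0,0,3,0]' >/dev/null; python3 -c "
from h import *
s=env.observe();print(s['q'],s['effort'][6],s['ft_torque'],s['width'],np.array(s['orientation'])[:2,0])"; done
```

```text
[ -30.112    59.612    78.1546  100.3769  -60.9828   74.5038 -120.984 ] 0.6180911511182785 [-0.7422  1.1107  0.0558] 0.010892667986595111 [-0.0698 -0.9976]
[ -30.2072   60.2121   78.7957  100.378   -61.5708   75.0819 -126.606 ] 0.5914244055747986 [-0.8168  1.0277  0.0596] 0.010506053868191511 [-0.1737 -0.9848]
```

```bash
python3 -m inch '[0,0,0,0,0,0,1, 0,0,0,0,0,0,1, 0,0,0,0,0,0,1, 0,0,0,0,0,0,1, 0,0,-2,0,0,0,1, 0,0,-4,0,0,0,1, 0,0,-3,0,0,0,1, 0,0,0,0,0,0,1]' ; python3 -c "
from h import *
I=eyes.snapshot('scene')[:,:,::-1];cv2.imwrite('pics/sc2.png',I)
a=cv2.resize(I[225:275,240:310],None,fx=10,fy=10,interpolation=cv2.INTER_CUBIC)
cv2.imwrite('pics/t2.png',a)
def P(p):
    u=proj('scene',p);return (u-[240,225])*10+5
c=np.array([.616,-.2133])
print('ctr',P([*c,.13]),P([*c,.16]))
for d in (158,-50,-60,-72,-80,-90,-100):
    t=np.radians(d);e=np.array([np.cos(t),np.sin(t)]);print(d,P([*(c+.025*e),.16]),P([*(c+.034*e),.124]))"
```

```text
time: 9.65
eef_pos: [0.6179, -0.2119, 0.2372]
orientation: [[-0.169, -0.986, 0.007], [-0.986, 0.169, -0.002], [0.001, -0.007, -1.0]]
force: [0.8, -0.8, -0.5]
width: 0.0855
finger_force: 0.0
ctr [330.4652 308.6626] [327.2313 232.2787]
158 [327.8814 177.3871] [331.916  248.9822]
-50 [286.2283 282.662 ] [275.9171 392.8924]
-60 [273.7565 277.5667] [259.1335 385.8897]
-72 [261.0185 269.6533] [242.0167 375.0182]
-80 [254.1385 263.4541] [232.7902 366.5072]
-90 [247.5868 254.8849] [224.0278 354.7521]
-100 [243.4854 245.6567] [218.5736 342.1059]
```

View pics/t2.png

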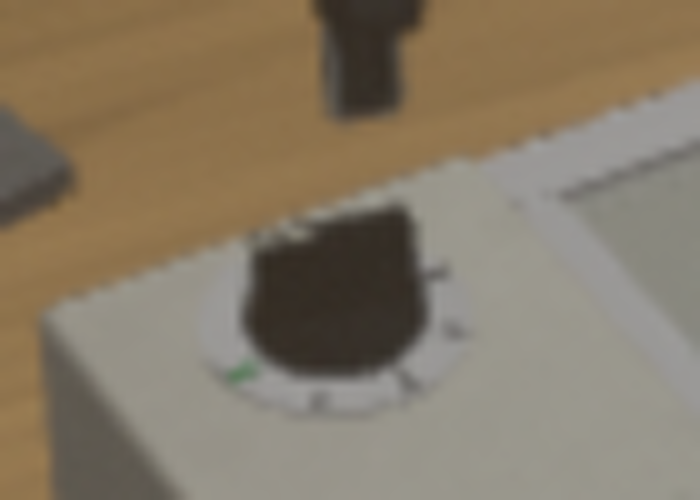

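The crop shows the bar's white end at about (250,240), some way past the green mark at (240,372). That is further than I expected at the stop, so I'll swing clear and measure the knob from the top view before going on.

```bash
python3 -m inch '[0,0,0,0,0,-4,1, 0,0,0,0,0,-8,1, 0,0,0,0,0,-8,1, 0,0,0,0,0,-8,1, 0,0,0,0,0,-8,1, 0,0,0,0,0,-8,1, 0,0,0,0,0,-8,1, 0,0,0,0,0,-8,1, 0,0,0,0,0,-8,1, 0,0,0,0,0,-8,1, 0,0,0,0,0,-8,1, 0,0,0,0,0,-8,1, 0,0,0,0,0,-8,1, 0,0,0,0,0,-6,1]' >/dev/null; python3 -m inch '[0,-3,0,0,0,0,1, 0,-4,0,0,0,0,1, 0,-4,0,0,0,0,1, 0,-4,0,0,0,0,1, 0,-4,0,0,0,0,1, 0,-4,0,0,0,0,1, -2,0,0,0,0,0,1, -4,0,0,0,0,0,1, -4,0,0,0,0,0,1, 0,0,0,0,0,0,1]'; python3 -c "
from h import *
print(env.observe()['q'])
I=eyes.snapshot('top')[:,:,::-1];cv2.imwrite('pics/top3.png',I)
a=cv2.resize(I[195:240,372:432],None,fx=10,fy=10,interpolation=cv2.INTER_CUBIC)
cv2.imwrite('pics/t3.png',a)
def P(p):
    u=proj('top',p);return (u-[372,195])*10+5
c=np.array([.616,-.2133]);print('ctr',P([*c,.13]),P([*c,.16]))
for d in (-72,-85,-98):
    t=np.radians(d);e=np.array([np.cos(t),np.sin(t)]);print(d,P([*(c+.025*e),.16]),P([*(c+.034*e),.124]))"
```

```text
time: 12.1
eef_pos: [0.4861, 0.0076, 0.23]
orientation: [[0.994, 0.108, -0.007], [0.108, -0.994, 0.003], [-0.007, -0.004, -1.0]]
force: [0.1, -0.3, -0.1]
width: 0.0852
finger_force: 0.0
[-64.6905  22.1587  71.8725 117.4827 -25.0421  58.3454 -64.0154]
ctr [274.5323 218.9388] [287.3392 207.3167]
-72 [370.7964 181.766 ] [383.2704 187.1548]
-85 [374.5983 201.1449] [388.3416 212.9887]
-98 [373.9282 220.8479] [387.4519 239.2581]
```

View pics/t3.png

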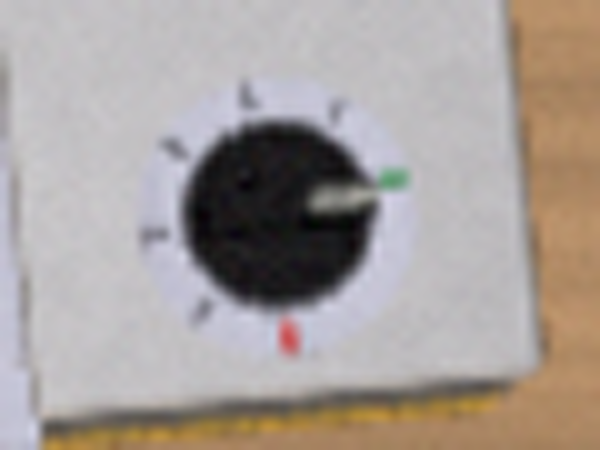

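The white line runs from (310,205) to (370,191) and points at or just past the green mark at (395,180). The timer is fully wound, and the pads slipped on the bar once it reached the stop. The elbow has swung far sideways (j3 at 72), so I'll unwind the wrist by a half turn before taking the handle.

```bash
python3 -m inch '[0,0,0,0,0,-4,1, 0,0,0,0,0,-8,1, 0,0,0,0,0,-8,1, 0,0,0,0,0,-8,1, 0,0,0,0,0,-8,1, 0,0,0,0,0,-8,1, 0,0,0,0,0,-8,1, 0,0,0,0,0,-8,1, 0,0,0,0,0,-8,1, 0,0,0,0,0,-8,1, 0,0,0,0,0,-8,1, 0,0,0,0,0,-8,1]' >/dev/null; python3 -c "
from h import *
print(env.observe()['q'])";python3 -m inch '[0,0,0,0,0,-8,1, 0,0,0,0,0,-8,1, 0,0,0,0,0,-8,1, 0,0,0,0,0,-8,1, 0,0,0,0,0,-8,1, 0,0,0,0,0,-8,1, 0,0,0,0,0,-8,1, 0,0,0,0,0,-8,1, 0,0,0,0,0,-8,1, 0,0,0,0,0,-8,1, 0,0,0,0,0,-8,1, 0,0,0,0,0,0,1]'; python3 -c "
from h import *
print(env.observe()['q'])"
```

```text
[-48.4909  13.1924  47.3885 116.2333 -11.7649  55.3267  13.4725]
time: 14.55
eef_pos: [0.4927, 0.0076, 0.2319]
orientation: [[-0.994, -0.11, -0.0], [-0.11, 0.994, 0.0], [0.0, 0.0, -1.0]]
force: [0.3, -0.4, -0.7]
width: 0.0854
finger_force: 0.0
[-35.6429  11.1982  31.6443 115.6203  -7.1471  55.0516  95.9265]
```

```bash
python3 -m inch '[0,0,0,0,-3,0,1, 0,0,0,0,-6,0,1, 0,0,0,0,-6,0,1, 0,0,0,0,-6,0,1, 0,0,0,0,-4,0,1, 0,0,0,0,0,0,1]'; cat > d.py <<'E'
from h import *
s=env.observe();R=np.array(s['orientation']);p=np.array(s['eef_pos'])
print(s['q'])
H=np.array([.493,.0143,.1]); T=H+.010*R[:,2]
for dz in (.06,0): print('move cm',R.T@(T+[0,0,dz]-p)*100)
E
python3 d.py
```

```text
time: 15.15
eef_pos: [0.4901, 0.0072, 0.2311]
orientation: [[-0.902, -0.106, 0.418], [-0.095, 0.994, 0.046], [-0.421, 0.002, -0.907]]
force: [-0.4, -0.5, 0.0]
width: 0.0851
finger_force: 0.0
[-39.2724  -2.8882  30.1868 133.0157   5.9601  24.7182  82.3629]
move cm [2.6636 0.6613 7.6055]
move cm [ 5.1885  0.6479 13.0483]
```

```bash
python3 -m inch '[0.6,0.2,1.6,0,0,0,1, 1.05,0.3,3,0,0,0,1, 1.05,0.16,3,0,0,0,1, 0,0,0,0,0,0,1]'; python3 d.py
```

```text
time: 15.55
eef_pos: [0.4978, 0.0146, 0.1483]
orientation: [[-0.905, -0.106, 0.412], [-0.097, 0.994, 0.043], [-0.415, -0.001, -0.91]]
force: [-0.2, -0.1, -0.6]
width: 0.0854
finger_force: 0.0
[-33.6394   9.1963  26.1874 136.6059 -15.6194  11.0006 102.1806]
move cm [-0.0447  0.0223 -0.2653]
move cm [2.4437 0.0278 5.1943]
```

```bash
python3 -m inch '[0,0,0,0,5,0,1, 0,0,0,0,7,0,1, 0,0,0,0,4,0,1, 0,0,0,0,0,0,1]'; python3 d.py
```

```text
time: 15.95
eef_pos: [0.5028, 0.0148, 0.1544]
orientation: [[-0.981, -0.107, 0.159], [-0.106, 0.994, 0.015], [-0.159, -0.002, -0.987]]
force: [-0.0, -0.0, -0.0]
width: 0.0854
finger_force: 0.0
[-35.003   14.4041  29.986  125.0955 -12.6584  33.7744  99.8107]
move cm [0.8747 0.0515 0.2874]
move cm [1.8305 0.0633 6.2108]
```

```bash
python3 -m inch '[0.9,0.05,0.8,0,0,0,1, 0.4,0,2,0,0,0,1, 0.3,0,2,0,0,0,1, 0.23,0,1.4,0,0,0,1, 0,0,0,0,0,0,1, 0,0,0,0,0,0,0, 0,0,0,0,0,0,0, 0,0,0,0,0,0,0, 0,0,0,0,0,0,0, 0,0,0,0,0,0,0, 0,0,0,0,0,0,0, 0,0,0,0,0,0,0]' 40; python3 d.py
```

```text
time: 17.15
eef_pos: [0.4909, 0.0149, 0.0886]
orientation: [[-0.982, -0.108, 0.156], [-0.107, 0.994, 0.018], [-0.157, 0.001, -0.988]]
force: [-3.8, 0.9, 7.5]
width: 0.0273
finger_force: 40.4
[-29.8723  20.5459  24.4866 128.8936 -20.2176  24.4759 106.655 ]
move cm [-1.3225 -0.0728 -6.0159]
move cm [-0.3791 -0.079  -0.0906]
```

```bash
python3 -m inch '[-0.1,0,-0.64,0,1.25,0,0, -0.21,0,-1.28,0,2.5,0,0, -0.21,0,-1.28,0,2.5,0,0, -0.21,0,-1.28,0,2.5,0,0, -0.21,0,-1.28,0,2.5,0,0, -0.21,0,-1.28,0,2.5,0,0, -0.21,0,-1.28,0,2.5,0,0, -0.21,0,-1.28,0,2.5,0,0, -0.21,0,-1.28,0,2.5,0,0, -0.1,0,-0.64,0,1.25,0,0, 0,0,0,0,0,0,0]'; cat > e.py <<'E'
from h import *
s=env.observe();R=np.array(s['orientation']);p=np.array(s['eef_pos']);y=np.radians(6.)
g=p-.011*R[:,2];ex=np.array([np.cos(y),np.sin(y),0]);hg=np.array([.493,.0143,.1])+.296*ex
d=g-hg;b=[d@ex,d[2]];print(s['q'],'\nr',np.hypot(*b),'theta by pos',np.degrees(np.arctan2(b[1],-b[0])),'tool tilt',np.degrees(np.arctan2(R[:,2]@ex,-R[2,2])),s['force'])
E
python3 e.py
```

```text
time: 18.25
eef_pos: [0.5085, 0.0168, 0.202]
orientation: [[-0.965, -0.108, -0.24], [-0.105, 0.994, -0.025], [0.241, 0.001, -0.971]]
force: [-9.7, -0.1, 2.9]
width: 0.0273
finger_force: 41.1
[-32.3004  23.9419  31.0038 106.0238 -12.017   67.7952 100.1522] 
r 0.2996563183896122 theta by pos 22.095781836528626 tool tilt -13.948282319792048 [-9.7133 -0.0603  2.8567]
```

```bash
python3 -m inch '[-0.08,0,-0.64,0,1.25,0,0, -0.2,0,-1.28,0,2.5,0,0, -0.2,0,-1.28,0,2.5,0,0, -0.2,0,-1.28,0,2.5,0,0, -0.2,0,-1.28,0,2.5,0,0, -0.2,0,-1.28,0,2.5,0,0, -0.2,0,-1.28,0,2.5,0,0, -0.2,0,-1.28,0,2.5,0,0, -0.2,0,-1.28,0,2.5,0,0, -0.1,0,-0.8,0,1.25,0,0, 0,0,0,0,0,0,0, 0,0,0,0,0,0,0]'; python3 e.py
```

```text
time: 19.45
eef_pos: [0.5705, 0.0234, 0.3032]
orientation: [[-0.798, -0.107, -0.592], [-0.086, 0.994, -0.063], [0.596, 0.001, -0.803]]
force: [-14.4, 1.1, 10.3]
width: 0.0276
finger_force: 41.1
[-25.9062  38.5958  30.737   76.6456 -12.3742 105.8795 101.9097] 
r 0.2993688945461867 theta by pos 45.083970518323 tool tilt -36.56857558677495 [-14.3545   1.0538  10.3321]
```

```bash
python3 -c "
from h import *
a=eyes.snapshot('scene')[120:360,220:480,::-1];b=eyes.snapshot('top')[120:360,240:440,::-1]
f=lambda i:cv2.resize(i,None,fx=1.7,fy=1.7)
cv2.imwrite('pics/f.png',np.hstack([f(a),f(b)]))"; python3 e.py
```

```text
[-25.9143  38.5764  30.735   76.6718 -12.3746 105.8397 101.9076] 
r 0.2993416115819131 theta by pos 45.07227658876892 tool tilt -36.536547702967056 [-12.8072  -0.1265  10.1119]
```

View pics/f.png

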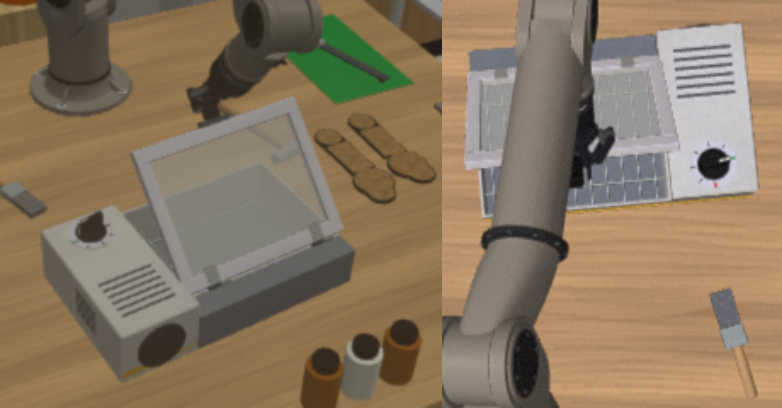

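The hood stands open at about 45° with the handle in the jaws at (205,105). The timer's white line is at the green mark at (725,160), and the soles and brush have not moved.

```bash
python3 -c "
from station import job
print(job.sign_off())"
```

```text
the job is handed in; nothing more can be done
None
```

I wound the timer clockwise to its green mark with the hood shut, then lifted the hood; the arm is still gripping the handle and holding it at about 45°, and the job is handed in at about 20 s.

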